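# Fit the liner and turn the mosaic planter once round

### The arm

A 6-joint arm with a two-finger parallel gripper is mounted at the origin on the work surface. World frame = base frame: x ahead of the robot, y to its left, z up, the work surface at z = 0. Lengths are in m, angles in rad, forces in N, time in s.
With the tool pointing down it reaches from about 0.325 to 0.775 m from the base axis. Payload 5.5 kg.
Tool frame: the origin (TCP) lies on the mounting face of the last link; the fingertips stand robot.nose_length ahead of it and the grasp point (between the pads) lies 163 mm ahead of it (robot.nose_length is the distance from the TCP to the fingertips, in m); z points along the fingers, y is the line along which they close (so a half turn about z gives the same grasp; the last joint's range is limited). The gripper opens to 88 mm and grips with 3 to 60 N. Pads are 20 mm wide; open, the fingers measure 115 mm over their backs; the gripper's body (75 mm by 178 mm) begins 61 mm behind the grasp point.
Start: joints at [-1.365, 0.091, 1.231, -0, 1.82, -0.057], TCP at [0.156, -0.579, 0.405] pointing down, gripper open.
Joint ranges: [-2.87, 2.87], [-0.86, 2.18], [0.17, 2.46], [-1.51, 4.65], [0.06, 2.69], [-2.65, 2.65]. Speed limits (rad/s): [2.57, 2.57, 3.01, 3.14, 3.14, 3.14].

### API

Orientations are given as [roll, pitch, yaw] about the fixed x, y, z axes, in that order (R = Rz(yaw) Ry(pitch) Rx(roll)).
In Python, from plant import robot, optics, models gives the robot as it stands. Calls block until the motion is done:
- robot.goto(position, orientation): joint-space move of the TCP to a pose.
- robot.move_l(position, frame=None, v=0.15): straight line of the TCP; frame=None keeps the orientation; v is the mean speed in m/s.
- robot.move_j(angles): joint-space move.
- robot.move_gripper(opening, effort=None): finger opening in m; effort is the grip in N (None keeps the last); returns when the fingers have stopped.
- robot.dwell(seconds).
- robot.solve_ik(position, orientation): joint angles nearest the present ones, or None.
- optics.snapshot(name): name is "side" or "top" or "wrist"; returns the picture (480x640x3 uint8, red, green, blue); there is no depth.
- optics.camera_info(name): a dict with "camera_matrix" (3x3 intrinsics, pixels), "extrinsics" (4x4, takes a point from camera to world coordinates). Camera axes: x right, y up, looking along -z (the intrinsics and any distortion apply to the point x, -y, -z); pixel columns grow to the right and rows downward; lengths in m; the calibration is good to about 2 mm. The wrist camera is an equidistant fisheye: a pixel r from the principal point sees the ray r / f radians off the axis. A picture is of the moment at which its call begins: read the wrist's pose just before it. camera_info takes no time and is no camera call; for the wrist camera it gives the pose at the moment of the call.
A pose or a line that the arm cannot do raises robot.MotionError and nothing moves.
- robot.finish_job(): hands the job in; it is judged then, once.
Trained networks look in the newest picture that a camera, given by its name, has taken for a name from the list of things; names that differ only in an ending like _2 or _b are one class to them, and where a whole thing is asked for, a point or a joint stands for the part that bears it (a point fixed in the world has none). Each returns a list of dicts, best first, with "confidence" (0 to 1); they miss things now and then, are a little off and sometimes report something else, mostly with a low value. They report only what shows in the picture. A call takes as long as a camera call. They do not tell look-alikes from the thing itself.
- models.find_in(target, camera): "xyz" ([x, y, z] in m, in world coordinates, good to about 4 mm: the middle of the surface that is visible of it).
- models.silhouettes(target, camera): "mask" (480x640 bool, what is visible of it).
- models.tip_of(target, camera): "xyz" ([x, y, z] in m, in world coordinates, good to about 4 mm: a listed point, or the origin of a listed thing).
Readings, each from a call of its own:
- robot.read_clock(): time.
- robot.read_qpos(): joint angles.
- robot.read_qd(): joint speeds.
- robot.read_tau(): joint torques, N m.
- robot.read_eef_pos(): TCP position.
- robot.read_tcp_rot(): TCP orientation.
- robot.read_ft_force(): force on the tool from outside, world axes, zero at the start.
- robot.read_moment(): the same for the moment, N m.
- robot.read_finger_gap(): finger opening in m.
- robot.read_grip_force(): force on a finger pad.
Only numpy, scipy, OpenCV 4.12 (cv2) and the standard library are available. Lean on these libraries where they do the work, as an engineer would, in place of code of your own. Each camera call takes 0.05 s, during which the arm holds its last target. There are 200 camera calls.

### The job

Check the mosaic planter on the turntable: first lower the green metal liner gently into the mosaic pot (do not drop it in) so that it stands upright on the pot's floor, and let go of it. Then use the pegs to turn the turntable one full turn counter-clockwise (seen from above), until the red peg is back under the magnifier; the hand cannot pass the magnifier, so let go and take hold again as needed. Leave the liner in the pot and everything else on the table where it is.

Things in the scene. Friction and masses are not known exactly. Their poses are not given: they have to be found in the camera images.
- stand: fixed turntable stand on the table. Origin: on the turning axis at table height; z up. Its +x axis points to the magnifier: an upright post 14 mm thick at 166 mm from the axis (top 129 mm above the table) carries a round glass lens, 62 mm wide over its black rim and about 8 mm thick, that overhangs the wheel's edge. The pegs pass 16 mm below the lens; a hand cannot.
- lens (a point): centre of the magnifier's lens, 110 mm from the turning axis and 124 mm above the table.
- wheel (a joint): turning angle of the turntable's wheel, rad: 0 at the start (red peg under the lens), grows counter-clockwise seen from above and counts on past a full turn (6.28). Stiff: needs about 0.25 N m and stays where it is left. The wheel is an aluminium disc, 260 mm in diameter, its top 35 mm above the table; three upright round pegs and the mosaic pot are fixed to it.
- red_peg (a point): centre of the top of the red peg: 22 mm in diameter, 70 mm tall, top 105 mm above the table, 110 mm from the turning axis.
- yellow_peg (a point): the same for the yellow peg, 120 degrees counter-clockwise from the red one.
- blue_peg (a point): the same for the blue peg, 240 degrees counter-clockwise from the red one.
- pot_floor (a point): centre of the inner floor of the mosaic pot, on the turning axis, 41 mm above the table. The pot is a tapered terracotta pot with tesserae, fixed on the wheel: inner diameter 58 mm at the floor, 70 mm at the rim, rim 56 mm above its inner floor (97 mm above the table), outer diameter about 84 mm over the tesserae.
- liner: loose green metal liner, a tapered open cup of the pot's shape: outer diameter 50 mm at the foot, 66 mm at the rim, 85 mm tall, wall 3 mm, 0.08 to 0.17 kg. Stands upright on the table. Origin: centre of its underside; z up to its mouth. Seated, it stands 29 mm out of the pot.
- cup: bystander: loose white cup, 80 mm wide at the rim, 95 mm tall; origin centre of underside.
- goblet: bystander: loose blue glass goblet, 80 mm wide, 125 mm tall; origin centre of underside.
- glue: bystander: loose white glue bottle, 70 mm in diameter, 125 mm tall; origin centre of underside.
- jar: bystander: loose grey jar with blue lid, 80 mm in diameter, 100 mm tall; origin centre of underside.
- nippers: bystander: loose tile nippers with red handles lying flat, about 195 mm long along x, 75 mm wide, 20 mm thick; origin at the middle, on the table.
Not all that is in view belongs to the job. Several things look just like the liner: the one meant starts farthest to the robot's left.

How it is judged:
By the outcome, as a careful person would: the job done as asked, in the order asked, and still so for the second after the job is handed in, with the robot touching nothing.
It also fails if it takes over 72 s, if anything falls off the work surface, if the arm or the gripper's body presses on something with over 40 N, if the wrist force passes 120 N, or if a joint passes its speed limit or range.

## Working session

There is one attempt and no reset: what is moved stays moved. The work goes in short steps, each a Python script; the robot and the scene stay as the last script left them, time stands still between calls to the robot, and variables do not carry over. Pictures are saved under pics/ and viewed, at most 10 in all, crops included, and the job is handed in when it is done.

```bash
mkdir -p pics; python3 - <<'E'
from plant import robot, optics, models
import cv2,numpy as np
for n in ["top","side"]:
    cv2.imwrite(f"pics/{n}0.png",optics.snapshot(n)[:,:,::-1])
    for t in ["liner","red_peg","yellow_peg","blue_peg","pot_floor","lens","stand","cup","goblet","glue","jar","nippers"]:
        print(n,t,[(np.round(d["xyz"],3).tolist(),round(d["confidence"],2)) for d in models.tip_of(t,n)][:5])
print(robot.read_clock(),robot.nose_length, robot.read_tcp_rot())
E
```

```text
top liner [([0.469, -0.438, -0.003], 0.81), ([0.535, -0.331, -0.001], 0.62), ([0.467, -0.549, -0.004], 0.6), ([0.576, -0.536, 0.002], 0.5)]
top red_peg [([0.665, -0.046, 0.106], 0.77), ([0.567, 0.009, -0.002], 0.4)]
top yellow_peg [([0.57, 0.118, 0.1], 0.8)]
top blue_peg [([0.475, -0.048, 0.108], 0.59)]
top pot_floor [([0.572, 0.008, 0.043], 0.7)]
top lens [([0.664, -0.049, 0.122], 0.94), ([0.54, -0.336, -0.003], 0.51)]
top stand [([0.566, 0.005, 0.0], 0.64)]
top cup [([0.511, 0.338, 0.001], 0.87)]
top goblet [([0.581, 0.488, 0.003], 0.6)]
top glue [([0.574, -0.537, -0.001], 0.94)]
top jar [([0.69, -0.362, 0.002], 0.61)]
top nippers [([0.574, -0.536, -0.001], 0.64), ([0.299, 0.267, -0.0], 0.56), ([0.691, -0.36, -0.002], 0.54)]
side liner [([0.54, -0.329, -0.001], 0.93), ([0.466, -0.439, 0.002], 0.86), ([0.466, -0.545, 0.0], 0.64)]
side red_peg [([0.665, -0.046, 0.107], 0.63)]
side yellow_peg [([0.571, 0.118, 0.104], 0.62), ([0.574, 0.011, 0.041], 0.15)]
side blue_peg []
side pot_floor [([0.572, 0.01, 0.042], 0.89)]
side lens [([0.665, -0.046, 0.12], 0.96)]
side stand [([0.572, 0.012, 0.001], 0.96)]
side cup [([0.514, 0.344, -0.004], 0.56)]
side goblet [([0.575, 0.486, 0.003], 0.67), ([0.514, 0.341, 0.001], 0.61)]
side glue [([0.574, 0.015, 0.044], 0.71), ([0.576, -0.535, 0.001], 0.57), ([0.691, -0.355, 0.0], 0.48)]
side jar [([0.689, -0.356, 0.001], 0.78)]
side nippers [([0.303, 0.27, -0.004], 0.73)]
1.3 0.182 [-3.14158260e+00 -3.28561221e-06  2.62802389e-01]
```

```bash
python3 - <<'E'
from plant import optics
import cv2,numpy as np
for n in ["top","side"]:
    c=optics.camera_info(n);K=np.array(c["camera_matrix"]);T=np.linalg.inv(c["extrinsics"])
    print(n,c["extrinsics"],[k for k in c])
    for p in [(.537,-.33,.085),(.467,-.438,.085),(.467,-.547,.085),(.57,.009,.041)]:
        q=T@[*p,1];q=K@[q[0],-q[1],-q[2]];print(p,np.round(q[:2]/q[2]))
E
```

```text
top [[-0.01670154  0.98568957 -0.16774126  0.24384584]
 [-0.99981482 -0.01806812 -0.00662396 -0.01417698]
 [-0.00955994  0.16759956  0.9858088   1.51050168]
 [ 0.          0.          0.          1.        ]] ['camera_matrix', 'extrinsics']
(0.537, -0.33, 0.085) [422. 224.]
(0.467, -0.438, 0.085) [457. 245.]
(0.467, -0.547, 0.085) [491. 244.]
(0.57, 0.009, 0.041) [317. 219.]
side [[-0.84170299  0.41761223 -0.34225153  0.07094327]
 [-0.53991987 -0.65656521  0.52669599  0.64385932]
 [-0.00475576  0.62810999  0.77811003  1.0823799 ]
 [ 0.          0.          0.          1.        ]] ['camera_matrix', 'extrinsics']
(0.537, -0.33, 0.085) [359. 160.]
(0.467, -0.438, 0.085) [400. 147.]
(0.467, -0.547, 0.085) [417. 125.]
(0.57, 0.009, 0.041) [279. 248.]
```

View pics/top0.png

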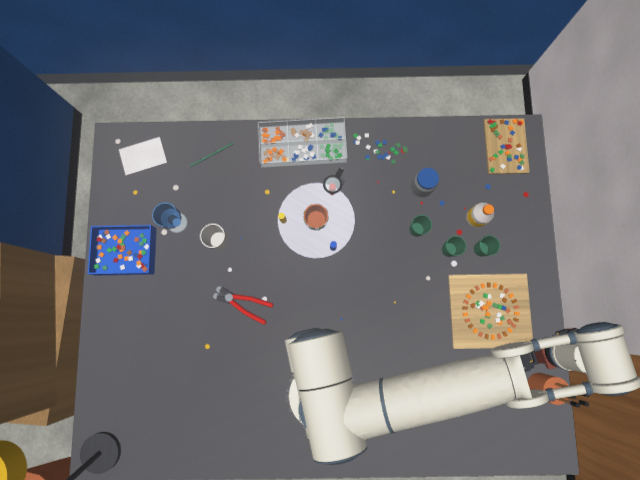

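View pics/side0.png

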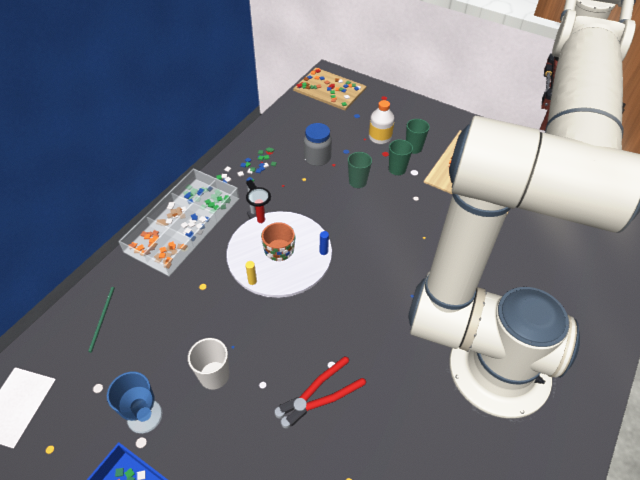

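Liner candidates in the top view: (421,226), (454,246) and (487,246). The robot's left (+y) is image-left, so (421,226), at y≈-0.33, fits best. I'll confirm it in a crop and take a wrist view above it.

```bash
cat > h.py <<'E'
from plant import robot, optics, models
import cv2,numpy as np
PI=np.pi
def down(yaw): return [PI,0,yaw]
def see(name,cam,k=4): return [(np.round(d["xyz"],4).tolist(),round(d["confidence"],2)) for d in models.tip_of(name,cam)][:k]
def save(img,n): cv2.imwrite(f"pics/{n}.png",img[:,:,::-1])
E
python3 - <<'E'
from h import *
im=cv2.imread("pics/top0.png");cv2.imwrite("pics/crop.png",cv2.resize(im[150:280,390:520],None,fx=4,fy=4,interpolation=cv2.INTER_CUBIC))
robot.goto([.537,-.33,.40],down(.995))
save(optics.snapshot("wrist"),"w1")
c=optics.camera_info("wrist");print(c["camera_matrix"],np.round(c["extrinsics"],3))
print(see("liner","wrist"));optics.snapshot("wrist");print(see("liner","wrist"))
optics.snapshot("side");print(see("liner","side"))
print(robot.read_clock(),robot.read_qpos().round(3) if hasattr(robot.read_qpos(),'round') else robot.read_qpos())
E
```

```text
[[371.64829954   0.         324.46798269]
 [  0.         371.64829954 238.01675853]
 [  0.           0.           1.        ]] [[ 0.838  0.528  0.136  0.572]
 [-0.546  0.811  0.21  -0.273]
 [ 0.    -0.25   0.968  0.379]
 [ 0.     0.     0.     1.   ]]
[([0.4688, -0.5466, -0.0024], 0.93), ([0.4687, -0.4347, -0.0005], 0.73)]
[([0.5371, -0.3321, 0.0046], 0.96), ([0.4658, -0.4358, -0.0008], 0.95), ([0.4681, -0.5454, -0.0004], 0.67)]
[([0.5431, -0.3296, 0.0014], 0.92), ([0.4656, -0.5474, 0.0003], 0.8), ([0.4646, -0.4397, 0.0001], 0.75), ([0.6619, -0.0422, 0.121], 0.5)]
3.2667 [-0.606  0.173  1.15  -0.     1.819 -0.029]
```

View pics/crop.png

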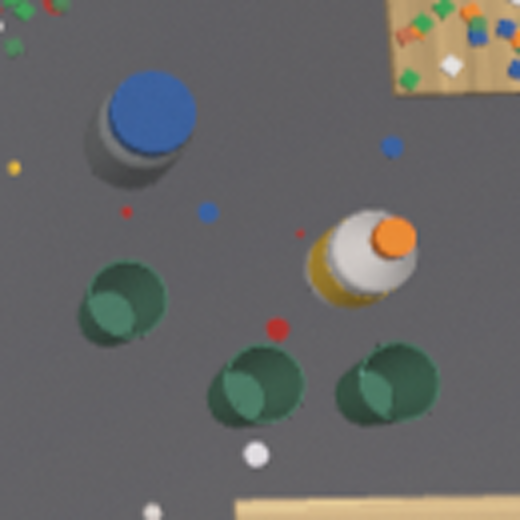

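View pics/w1.png

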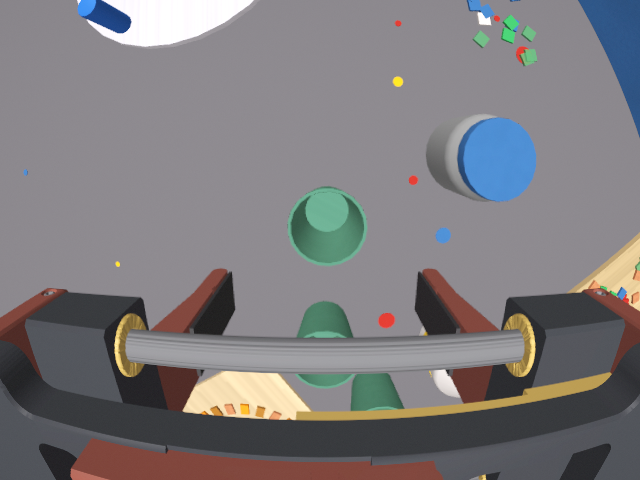

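The crop shows three equal green liners at crop pixels (123,300), (258,385) and (390,383). The leftmost is the one meant. In the wrist view it's alone between the fingers, with its rim centred at about (327,226).

```bash
cat >> h.py <<'E'
def back(u,v,z,c):
    K=np.array(c["camera_matrix"]);E=np.array(c["extrinsics"])
    d=np.array([u-K[0,2],v-K[1,2]])/K[0,0];r=np.hypot(*d)
    ray=E[:3,:3]@np.array([np.sin(r)*d[0]/r,-np.sin(r)*d[1]/r,-np.cos(r)])
    return E[:3,3]+ray*(z-E[2,3])/ray[2]
E
python3 - <<'E'
from h import *
c=optics.camera_info("wrist")
p=back(327.5,226,.085,c);print("rim px",p)
q=np.median([p[:2],[.5371,-.3321],[.5395,-.3297]],axis=0);print(q)
robot.move_gripper(.088,20)
robot.move_l([q[0],q[1],.163+.079],v=.2)
robot.move_gripper(.0,18)
print(robot.read_finger_gap(),robot.read_grip_force(),robot.read_ft_force())
robot.move_l([q[0],q[1],.45],v=.2)
print(robot.read_finger_gap(),robot.read_ft_force())
robot.goto([.570,.0085,.45],down(2.618))
save(optics.snapshot("wrist"),"w2"); print(see("pot_floor","wrist"),see("liner","wrist"),see("lens","wrist"),see("blue_peg","wrist"),see("yellow_peg","wrist"))
save(optics.snapshot("side"),"s2"); print(see("liner","side"),see("pot_floor","side"))
print(robot.read_clock(),robot.read_finger_gap(),robot.read_eef_pos())
E
```

```text
rim px [ 0.53839281 -0.32880113  0.085     ]
[ 0.53839281 -0.3297    ]
0.06443252274501092 18.000376105774194 [ 0.54322919 -1.02318787  3.12078221]
0.06428393133478869 [-0.01200648  0.74125293 -1.80002228]
[([0.5695, 0.0124, 0.0399], 0.58)] [([0.4657, -0.4337, 0.0007], 0.83), ([0.5716, 0.0077, 0.2099], 0.62), ([0.57, 0.0122, 0.0384], 0.53)] [] [([0.4714, -0.0428, 0.104], 0.77)] [([0.5651, 0.1181, 0.1016], 0.91)]
[([0.5764, 0.0113, 0.2086], 0.65), ([0.4666, -0.4395, 0.0014], 0.6)] [([0.5693, 0.0144, 0.0437], 0.9)]
7.85 0.06460509959565622 [0.57005257 0.00817627 0.4499741 ]
```

View pics/w2.png

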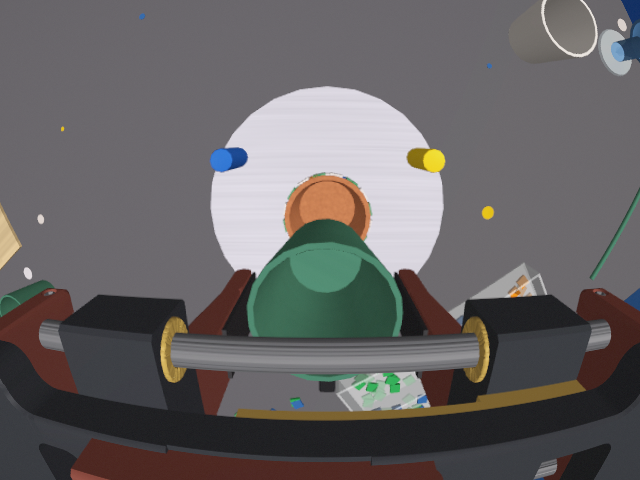

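View pics/s2.png

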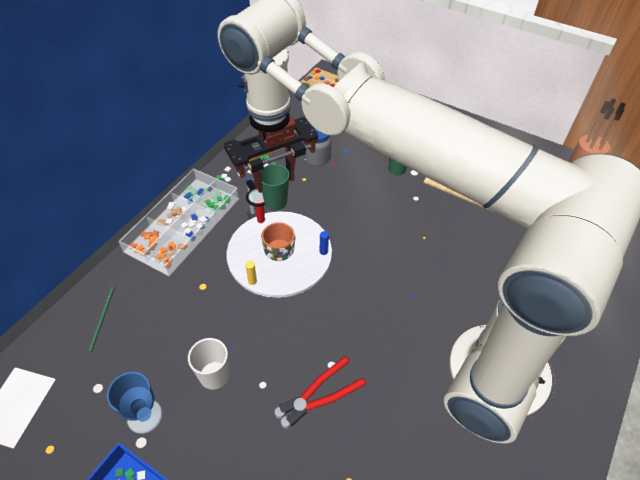

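The liner hangs upright in the grip, centred between the fingers, and the pot shows at about (327,205). I'll refine the axis by fitting a circle to the disc's edge, then lower with force checks.

```bash
python3 - <<'E'
from h import *
from scipy.optimize import least_squares
im=cv2.imread("pics/w2.png");c=optics.camera_info("wrist")
m=(im.min(2)>165).astype(np.uint8);m[300:]=0
n,l,st,_=cv2.connectedComponentsWithStats(m);k=1+np.argmax(st[1:,4])
ct=max(cv2.findContours((l==k).astype(np.uint8),cv2.RETR_EXTERNAL,cv2.CHAIN_APPROX_NONE)[0],key=len)[:,0]
P=np.array([back(u,v,.035,c)[:2] for u,v in ct if v<260])
f=lambda x:np.hypot(*(P-x[:2]).T)-x[2]
s=least_squares(f,[.57,.01,.13],loss="soft_l1",f_scale=.001);print("disc",s.x,np.median(abs(s.fun)),len(P))
for n in("blue_peg","yellow_peg"):
  msk=models.silhouettes(n,"wrist")  # newest wrist picture
  print(n,len(msk))
print("liner rim",back(326,310,.45-.163+.006,c), "pot rim",back(328,215,.097,c))
E
```

```text
disc [0.54294858 0.02686109 0.10150917] 0.017046182035515778 745
blue_peg 1
yellow_peg 1
liner rim [0.56637265 0.01159202 0.293     ] pot rim [0.56680561 0.01432526 0.097     ]
```

```bash
python3 - <<'E'
from h import *
from scipy.optimize import least_squares
im=cv2.imread("pics/w2.png");c=optics.camera_info("wrist")
m=(im.min(2)>165).astype(np.uint8);m[265:]=0
n,l,st,_=cv2.connectedComponentsWithStats(m);k=1+np.argmax(st[1:,4])
ct=max(cv2.findContours((l==k).astype(np.uint8),cv2.RETR_EXTERNAL,cv2.CHAIN_APPROX_NONE)[0],key=len)
h=cv2.convexHull(ct)[:,0];h=h[(h[:,1]<250)]
P=np.array([back(u,v,.035,c)[:2] for u,v in h])
f=lambda x:np.hypot(*(P-x[:2]).T)-x[2]
s=least_squares(f,[.57,.01,.13],loss="soft_l1",f_scale=.001);print("disc",s.x,np.median(abs(s.fun)),len(P))
f2=lambda x:np.hypot(*(P-x[:2]).T)-.13
print(least_squares(f2,[.57,.01],loss="soft_l1",f_scale=.001).x)
# same image: pot rim and liner from colour
hsv=cv2.cvtColor(im,cv2.COLOR_BGR2HSV)
g=((hsv[...,0]>65)&(hsv[...,0]<90)&(hsv[...,1]>90)).astype(np.uint8);g[:,:240]=0;g[:,410:]=0;g[:200]=0;g[346:]=0
ys,xs=np.nonzero(g);print([ (v,xs[ys==v].min(),xs[ys==v].max()) for v in (230,260,290,310,320,330) if (ys==v).any()])
E
```

```text
disc [0.56886772 0.0124942  0.12878369] 0.0002332991510220067 40
[0.56988805 0.01155971]
[(230, np.int64(298), np.int64(352)), (260, np.int64(271), np.int64(378)), (290, np.int64(251), np.int64(398)), (310, np.int64(247), np.int64(402)), (320, np.int64(248), np.int64(401)), (330, np.int64(250), np.int64(399))]
```

```bash
python3 - <<'E'
from h import *
x,y=.570,.0107
robot.move_l([x,y,.345],v=.2); robot.dwell(.2)
F0=np.array(robot.read_ft_force());print("F0",F0)
z=.345
while z>.278:
    z-= .008 if z>.292 else .0015
    robot.move_l([x,y,z],v=.06)
    d=np.array(robot.read_ft_force())-F0
    if abs(d[2])>4 or np.hypot(d[0],d[1])>5: break
print(z,d,robot.read_eef_pos(),robot.read_finger_gap(),robot.read_clock())
optics.snapshot("side");print(see("liner","side"))
save(optics.snapshot("wrist"),"w3")
E
```

```text
F0 [0.53595088 0.77574399 0.05168241]
0.2829999999999999 [-1.13317327 -0.78975075  4.21379968] [0.57008721 0.01065794 0.28391601] 0.06466548293907587 11.8083
[([0.4681, -0.5473, 0.0013], 0.86), ([0.5765, 0.015, 0.0413], 0.6)]
```

View pics/w3.png

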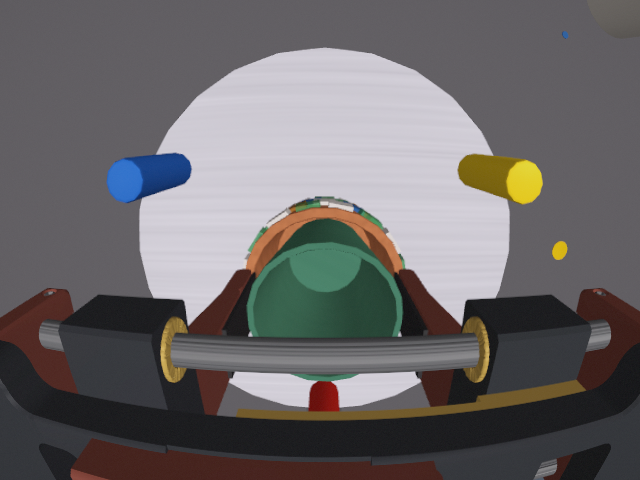

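It touched down at the expected height, TCP z 0.283, and the liner stands concentric in the pot. Next I'll release it, check it, and make the first stroke with the yellow peg.

```bash
cat >> h.py <<'E'
C=np.array([.570,.0107]);TH0=np.deg2rad(-30);R=.110;ZG=.260;ZU=.33
def pose(a,z):  # a: angle from lens direction, deg
    t=TH0+np.deg2rad(a); return [*(C+R*np.array([np.cos(t),np.sin(t)])),z],down(t)
def grab(a):
    p,o=pose(a,ZU);robot.move_gripper(.055,15);robot.goto(p,o)
    robot.move_l(pose(a,ZG)[0],v=.2);robot.move_gripper(0.0,15)
    print("grab",robot.read_finger_gap())
def sweep(a,b,v=.13):
    n=max(1,round(abs(b-a)/15));F=0
    for s in np.linspace(a,b,n+1)[1:]:
        p,o=pose(s,ZG);robot.move_l(p,o,v=v);F=max(F,np.linalg.norm(robot.read_ft_force()))
    print("swept",b,"Fmax",round(F,1),"M",np.round(robot.read_moment(),2),"gap",robot.read_finger_gap(),"t",robot.read_clock())
def release(a):
    robot.move_gripper(.055,15);robot.move_l(pose(a,ZU)[0],v=.25)
E
python3 - <<'E'
from h import *
robot.move_gripper(.088,15)
x,y,_=robot.read_eef_pos()
robot.move_l([x,y,.40],v=.2)
save(optics.snapshot("side"),"s3");optics.snapshot("wrist");print(see("liner","side"),see("liner","wrist"),see("yellow_peg","wrist"))
grab(120);sweep(120,150)
save(optics.snapshot("wrist"),"w4")
print(see("yellow_peg","wrist"),see("blue_peg","wrist"),see("red_peg","wrist"))
E
```

```text
[([0.5735, 0.01, 0.0418], 0.61)] [([0.5711, 0.0084, 0.0457], 0.94), ([0.6661, -0.0437, 0.1197], 0.67), ([0.4661, -0.4356, 0.0006], 0.54)] [([0.5673, 0.1216, 0.1046], 0.57)]
grab 0.02161973962301873
swept 150 Fmax 5.0 M [-0.07 -0.11  0.2 ] gap 0.021192605428381767 t 17.2667
[([0.512, 0.1053, 0.1024], 0.71)] [] []
```

View pics/w4.png

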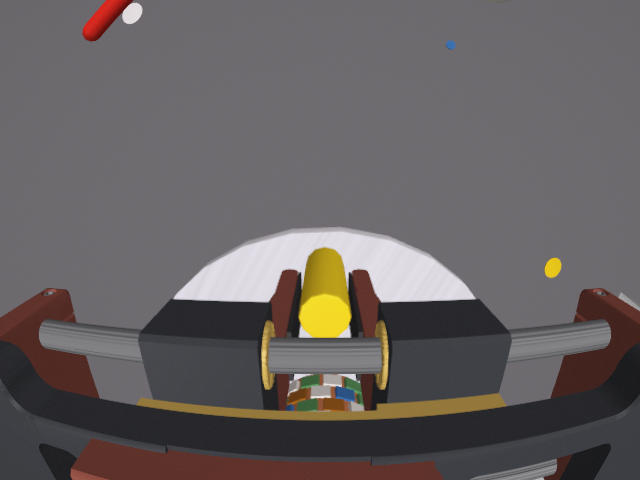

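The yellow peg is held squarely, at (325,300), and follows the arc with little force. I'll run the remaining strokes.

```bash
python3 - <<'E'
from h import *
sweep(150,240);release(240)
grab(120);sweep(120,240);release(240)
grab(120);sweep(120,238)
optics.snapshot("side");print(see("red_peg","side"),see("yellow_peg","side"),see("liner","side"))
E
```

```text
swept 240 Fmax 6.1 M [ 0.04 -0.36  0.14] gap 0.021382072367267867 t 19.9167
grab 0.021351061470501954
swept 240 Fmax 6.0 M [ 0.05 -0.24  0.12] gap 0.02190872483253156 t 27.7167
grab 0.021510893159094074
swept 238 Fmax 7.3 M [-0.05 -0.26  0.08] gap 0.021637094806779698 t 35.5167
[([0.6631, -0.0444, 0.1073], 0.8)] [([0.5728, 0.4871, 0.0037], 0.66), ([0.5753, 0.12, 0.1047], 0.59)] [([0.5684, 0.0102, 0.0009], 0.65), ([0.5728, 0.0147, 0.0401], 0.61)]
```

```bash
python3 - <<'E'
from h import *
sweep(238,240.3,v=.03)
p=np.array(robot.read_eef_pos())[:2]-C;print("angle",np.rad2deg(np.arctan2(p[1],p[0])-TH0)%360,"r",np.hypot(*p))
release(240.3)
robot.move_l([*pose(240,0)[0][:2],.45],v=.3)
robot.goto([.57,.0107,.45],down(2.618))
im=optics.snapshot("wrist");save(im,"w5")
E1=optics.camera_info("wrist")
a=[]
for n in("blue_peg","yellow_peg"):
    m=models.silhouettes(n,"wrist")[0]["mask"];ys,xs=np.nonzero(m)
    x=xs.min() if n[0]=="b" else xs.max(); a.append((int(x),round(ys.mean(),1)))
print("now",a)
old=cv2.imread("pics/w2.png");hsv=cv2.cvtColor(old,cv2.COLOR_BGR2HSV);hn=cv2.cvtColor(im[:,:,::-1].copy(),cv2.COLOR_BGR2HSV)
for nm,h in(("old",hsv),("new",hn)):
    for lo,hi in((105,130),(22,34)):
        m=(h[...,0]>lo)&(h[...,0]<hi)&(h[...,1]>150)&(h[...,2]>70);m[:130]=0;m[190:]=0;m[:,:200]=0;m[:,460:]=0
        ys,xs=np.nonzero(m);print(nm,xs.min(),xs.max(),ys.min(),ys.max(),xs.mean().round(1),ys.mean().round(1))
print(see("liner","wrist"),robot.read_clock())
save(optics.snapshot("side"),"s5")
E
```

```text
swept 240.3 Fmax 6.3 M [ 0.33 -0.97 -0.07] gap 0.021886800340460456 t 36.0167
angle 240.27569776033693 r 0.10946077585334232
now [(208, np.float64(196.5)), (442, np.float64(196.4))]
old 210 246 148 171 227.6 158.6
old 407 444 149 171 426.5 159.1
new 208 244 150 173 225.4 161.0
new 406 442 151 174 424.7 161.4
[([0.4658, -0.4361, 0.0014], 0.77), ([0.57, 0.0086, 0.0442], 0.76)] 38.9833
```

View pics/w5.png

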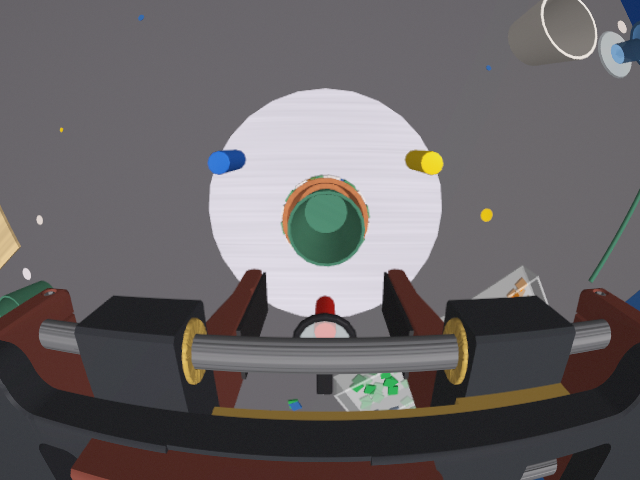

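View pics/s5.png

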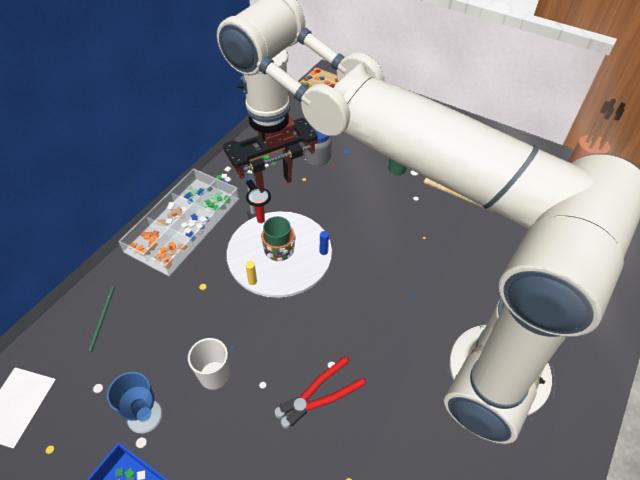

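The pegs line up with the start picture to within about 0.1°. The red peg is under the lens, the liner stands upright in the pot, and the hand is clear.

```bash
python3 -c "
from plant import robot
print(robot.finish_job())"
```

```text
the job is handed in; nothing more can be done
None
```

I handed the job in at about 39 s: the liner stands upright on the pot's floor, released, and the turntable has made one full counter-clockwise turn with the red peg back under the magnifier; the grader's result wasn't shown.

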